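# Seat the drilling template on its two dowel pins and lock it

## Task

Pick up the drilling template by its handle and fit it onto the drilling fixture, with both of its holes over the two dowel pins, down flat on the steel blank. Then swing the keeper fully round over the template's end, and let go. Feel for the pins gently, without forcing, banging or dropping the template on the fixture, and leave the other things on the bench where they are.

Things in the scene. Friction and masses are not known exactly. Their poses are not given: they have to be found in the camera images.
- template_center (a point): Centre of the loose drilling template, half-way up (21 mm above its underside, 21 mm below its top). Bare aluminium plate 90 (x) x 150 (y) x 10 mm, 0.3 to 0.5 kg, same either way round. Two round 12 mm through holes at y = -55 and +55 mm, x = 0. Handle: solid upright bar on the middle, 14 mm thick (x), 50 mm long (y), rising 32 mm above the plate. Its four small dark bushes do not take pins.
- fixture: Drilling fixture, fixed to the bench: grey-painted steel base 150 (x) x 225 (y) x 30 mm; origin at bench level, z up; base spans y = -95 to +130 mm. The template's y goes along its y, either way round. Two upright pins, 10 mm thick, at y = -55 and +55 mm, tops 52 mm above the bench, the top 3.5 mm tapering to 7 mm across. Both share one unknown x, see blank_top. More than 40 N on it is forcing.
- blank_top (a point): Middle of the top face of the steel blank fixed on the fixture: 90 (x) x 84 (y) mm, 40 mm above the bench, at the fixture's x = 0, y = 0. The template rests on it when home, its centre then 61 mm above the bench. The pins stand 12 mm above it, clamped rigidly in slots, both at one and the same x somewhere from -20 to +20 mm of this point: that x is not reported, and must be felt for or seen.
- keeper (a joint): Swing of the keeper, rad: 0 = its arm points along the fixture's +x (clear of the template), growing clockwise seen from above to a stop at 1.62; at 1.57 it points along the fixture's -y, over the template's +y end. Starts between 0 and 0.3, turns stiffly (about 2 N at the knob), stays where it is left.
- keeper_knob (a point): Middle of the keeper's knob, 77 mm above the bench: upright, black, round, 14 mm thick, 30 mm tall (62 to 92 mm above the bench). It moves on a circle of 45 mm radius about the pivot, a vertical axis at x = 0, y = +105 mm of the fixture. The keeper's arm is a flat steel bar 18 mm wide, 8 mm thick, underside 54 mm above the bench, 4 mm above the seated template.
- tape_roll: Bystander, to be left alone: a roll of grey tape, a ring 56 mm across and 22 mm high lying flat between the task's things. Origin at its underside.
- wrench: Bystander, to be left alone: an open-ended spanner 180 mm long, lying flat. Origin at its underside.
- tin: Bystander, to be left alone: a round tin 84 mm across and 100 mm high. Origin at its underside.
- offcut: Bystander, to be left alone: a wooden offcut 50 x 220 x 24 mm, lying flat. Origin at its underside.
- hammer: Bystander, to be left alone: a hammer, lying on its side. Origin at its underside.
- mug: Bystander, to be left alone: a white mug 80 mm across and 90 mm high. Origin at its underside.
- screwdriver: Bystander, to be left alone: a screwdriver, lying flat. Origin at its underside.
There are look-alikes about, which are no part of the job. What is shaped like the part that bears template_center but turquoise is not meant.

How it is judged:
By the outcome, as a careful person would: the job done as asked, in the order asked, and still so for the second after the job is handed in, with the robot touching nothing.
It also fails if it takes over 72 s, if anything falls off the work surface, if the arm or the gripper's body presses on something with over 40 N, if the wrist force passes 120 N, or if a joint passes its speed limit or range.

## Robot

A 6-joint arm with a two-finger parallel gripper is mounted at the origin on the work surface. World frame = base frame: x ahead of the robot, y to its left, z up, the work surface at z = 0. Lengths are in m, angles in rad, forces in N, time in s.
With the tool pointing down it reaches from about 0.425 to 1.125 m from the base axis. Payload 14.9 kg.
Tool frame: the origin (TCP) lies midway between the tips of the shut fingers; the grasp point (between the pads) lies 19 mm behind it; x points along the fingers, y is the direction in which the jaws open and shut, and the axes are right-handed (so a half turn about x gives the same grasp; the last joint's range is limited). The gripper opens to 91 mm and grips with 3 to 60 N. Pads are 32 mm wide; open, the fingers measure 118 mm over their backs; the gripper's body (76 mm by 178 mm) begins 60 mm behind the grasp point.
Start: joints at [-1.171, 0.379, 1.734, -0, 1.028, -0.033], TCP at [0.294, -0.635, 0.214] pointing down, gripper open.
Joint ranges: [-2.77, 2.77], [-0.74, 2.19], [0, 2.66], [-1.06, 4.2], [0.31, 2.87], [-3.08, 3.08]. Speed limits (rad/s): [1.89, 1.89, 2.39, 3.14, 3.14, 3.14].

## Interface

Orientations are given as a rotation vector (axis times angle).
In Python, from bench import env gives the robot as it stands. The module is installed in compiled form; this text tells all that it offers. Calls block until the motion is done:
- env.move_to(position, orientation): joint-space move of the TCP to a pose.
- env.move_straight(position, vel=0.15, attitude=None, contact_N=None): straight line of the TCP; attitude=None keeps the orientation; vel is the mean speed in m/s. With contact_N (N) it stops when the force on the tool has changed by that much, and returns True; else False.
- env.move_joints(angles): joint-space move.
- env.move_gripper(opening, force=None): finger opening in m; force is the grip in N (None keeps the last); returns when the fingers have stopped.
- env.wait(seconds).
- env.solve_ik(position, orientation): joint angles nearest the present ones, or None.
- env.read_camera(name): name is "scene" or "top" or "wrist"; returns a dict with "image" (384x512x3 uint8, red, green, blue), "z_map" (384x512 float32, m along the optical axis (not along the pixel's ray), 0 where there is no reading), "fx", "fy", "cx", "cy" (pixels), "R" (3x3) and "t" (3): a world point X has camera coordinates R X + t. Camera axes: x right, y down, z forward; pixel columns grow to the right and rows downward; lengths in m; the calibration is good to about 2 mm. A picture is of the moment at which its call begins.
A pose or a line that the arm cannot do raises env.MotionError and nothing moves.
- env.job_done(): hands the job in, once; it reports no verdict.
Readings, each from a call of its own:
- env.current_t(): time.
- env.current_joints(): joint angles.
- env.current_qvel(): joint speeds.
- env.current_effort(): joint torques, N m.
- env.current_eef_pos(): TCP position.
- env.current_tool_rot(): TCP orientation.
- env.current_force(): force on the tool from outside, world axes, zero at the start.
- env.current_wrist_torque(): the same for the moment, N m.
- env.current_opening(): finger opening in m.
Only numpy, scipy, OpenCV 4.12 (cv2) and the standard library are available. Lean on these libraries where they do the work, as an engineer would, in place of code of your own. Each camera call takes 0.05 s, during which the arm holds its last target.

## Working session

There is one attempt and no reset: what is moved stays moved. The work goes in short steps, each a Python script; the robot and the scene stay as the last script left them, time stands still between calls to the robot, and variables do not carry over. Pictures are saved under pics/ and viewed, and the job is handed in when it is done.

```bash
mkdir -p pics && python3 - <<'E'
from bench import env
import cv2,numpy as np,pickle
for n in ["scene","top"]:
    c=env.read_camera(n); pickle.dump(c,open(f"{n}0.pkl","wb"))
    cv2.imwrite(f"pics/{n}0.png",cv2.resize(c["image"][:,:,::-1],(800,600),interpolation=cv2.INTER_CUBIC))
    print(n,c["fx"],c["cx"],c["cy"],c["R"],c["t"],(-c["R"].T@c["t"]))
print(env.current_t(),env.current_force(),env.current_tool_rot())
E
```

```text
scene 347.4075445822408 255.54140514540032 188.6038027552104 [[-0.05619902  0.99841248  0.00376588]
 [ 0.70361551  0.04228085 -0.70932189]
 [-0.70835505 -0.03721346 -0.70487465]] [ 0.04884016 -0.32033832  1.53477476] [1.31530524 0.02189583 0.85441692]
top 453.4975291901345 255.04016005558947 191.2670656084476 [[ 0.01953032 -0.99979443  0.00544582]
 [-0.99271851 -0.02003908 -0.11877876]
 [ 0.11886347 -0.00308637 -0.99290581]] [-0.06435415  0.54332315  1.3924995 ] [ 0.37510648 -0.04915545  1.44750655]
0.1 [ 0.1898822   0.0287101  -0.19506819] [ 1.98232812  0.43679138 -1.98264768]
```

View pics/top0.png

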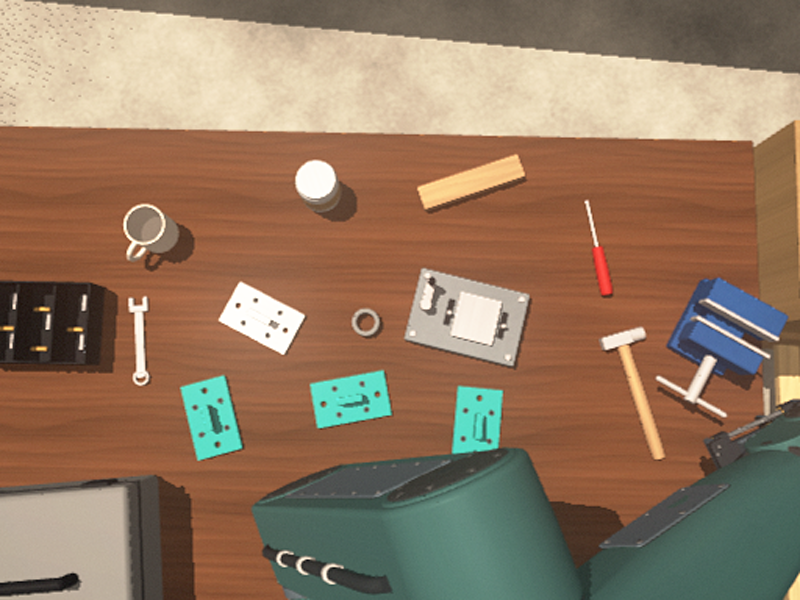

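View pics/scene0.png

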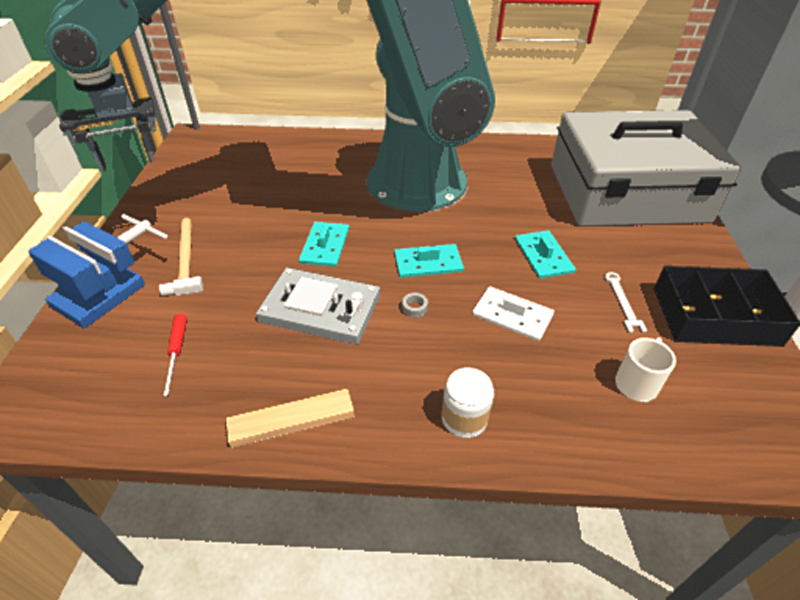

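The top view shows the bare template at about (262,317). The fixture is at (467,317), with its keeper end on the left (+y world). The tape roll is at (366,322), between them. The three turquoise plates are look-alikes. I'll measure coarsely first, then look with the wrist camera.

```bash
cat > h.py <<'E'
import numpy as np,cv2,pickle
def cast(c,uv,z):
    uv=np.atleast_2d(np.asarray(uv,float)); R,t=c["R"],c["t"]; o=-R.T@t
    d=np.c_[(uv[:,0]-c["cx"])/c["fx"],(uv[:,1]-c["cy"])/c["fy"],np.ones(len(uv))]@R
    return o+d*((z-o[2])/d[:,2])[:,None]
def proj(c,X):
    p=np.atleast_2d(X)@c["R"].T+c["t"]; return np.c_[c["fx"]*p[:,0]/p[:,2]+c["cx"],c["fy"]*p[:,1]/p[:,2]+c["cy"]]
def save(c,n,k=1.5625,box=None):
    im=c["image"][:,:,::-1]
    if box: x0,y0,x1,y1=box; im=im[y0:y1,x0:x1]
    cv2.imwrite(f"pics/{n}.png",cv2.resize(np.ascontiguousarray(im),None,fx=k,fy=k,interpolation=cv2.INTER_CUBIC))
E
python3 - <<'E'
from h import *
c=pickle.load(open("top0.pkl","rb")); im=c["image"].astype(int)
mx=im.max(2);mn=im.min(2)
def rect(m,seed,z):
    n,l,s,ce=cv2.connectedComponentsWithStats(m.astype(np.uint8),connectivity=4)
    k=l[seed[1],seed[0]]; cn=max(cv2.findContours((l==k).astype(np.uint8),0,2)[0],key=cv2.contourArea)
    P=cast(c,cn[:,0],z)[:,:2].astype(np.float32)*1000
    print(k,s[k],cv2.minAreaRect(P), cv2.boxPoints(cv2.minAreaRect(P)).round(0).tolist())
print(im[203,160],im[203,270],im[190,300])
rect((mn>150)&(mx-mn<40),(158,196),.01)
rect((mn>70)&(mx-mn<25),(325,220),.03)
E
```

```text
[255 254 252] [196 187 173] [249 238 225]
30 [ 140  181   55   46 1275] ((503.6930847167969, 224.9935302734375), (151.02630615234375, 90.01334381103516), 63.66321563720703) [[430.0, 177.0], [511.0, 137.0], [578.0, 273.0], [497.0, 313.0]]
411 [ 260  172   79   62 2648] ((511.0202941894531, -192.1614990234375), (221.83522033691406, 148.92787170410156), 77.02445983886719) [[414.0, -284.0], [559.0, -317.0], [608.0, -101.0], [463.0, -67.0]]
```

```bash
cat >> h.py <<'E'
from scipy.spatial.transform import Rotation as Ro
def down(psi):
    c,s=np.cos(psi),np.sin(psi)
    return Ro.from_matrix(np.array([[0,c,s],[0,s,-c],[-1,0,0]])).as_rotvec()
E
python3 - <<'E'
from h import *
from bench import env
c=env.read_camera("wrist")
T=Ro.from_rotvec(env.current_tool_rot()).as_matrix(); o=-c["R"].T@c["t"]
print("cam in tool",T.T@(o-env.current_eef_pos()),"\nRct",c["R"]@T,c["fx"],T)
for p,yaw in [((.504,.225,.3),-26.3),((.507,-.209,.3),-12.8)]:
    for a in (0,180):
        for z in (.02,.3):
            q=env.solve_ik((p[0],p[1],z),down(np.radians(yaw+a)));print(yaw+a,z,None if q is None else np.round(q,2))
E
```

```text
cam in tool [-0.17061579 -0.00035806 -0.07471169] 
Rct [[ 1.04222458e-03  9.99998116e-01 -1.63764075e-03]
 [-2.65842229e-01  1.85578066e-03  9.64014764e-01]
 [ 9.64015987e-01 -5.69365813e-04  2.65843663e-01]] 310.17671623178416 [[-3.36191219e-04  4.19404705e-01 -9.07799306e-01]
 [ 7.63053705e-04 -9.07798986e-01 -4.19404840e-01]
 [-9.99999652e-01 -8.33699848e-04 -1.48342665e-05]]
-26.3 0.02 [ 0.38  0.46  2.08 -0.    0.6   0.84]
-26.3 0.3 [ 0.38  0.05  1.97 -0.    1.12  0.84]
153.7 0.02 [ 0.38  0.46  2.08 -0.    0.6  -2.3 ]
153.7 0.3 [ 0.38  0.05  1.97 -0.    1.12 -2.3 ]
-12.8 0.02 [-0.43  0.46  2.09  0.    0.6  -0.21]
-12.8 0.3 [-0.43  0.04  1.98  0.    1.12 -0.21]
167.2 0.02 [-0.43  0.46  2.09 -0.    0.6   2.93]
167.2 0.3 [-0.43  0.04  1.98 -0.    1.12  2.93]
```

```bash
python3 - <<'E'
from h import *
from bench import env
import time
def go(p,yaw,name):
    env.move_to(p,down(np.radians(yaw))); 
    c=env.read_camera("wrist"); pickle.dump((c,env.current_eef_pos(),env.current_tool_rot()),open(name+".pkl","wb")); save(c,name); print(name,env.current_t(),env.current_eef_pos())
go((.507,-.209,.142),-12.8,"wfix")
go((.504,.225,.100),-26.3,"wtem")
E
```

```text
wfix 1.9583 [ 0.50707928 -0.20985974  0.14215443]
wtem 3.6083 [0.50441898 0.22427344 0.10011414]
```

View pics/wfix.png

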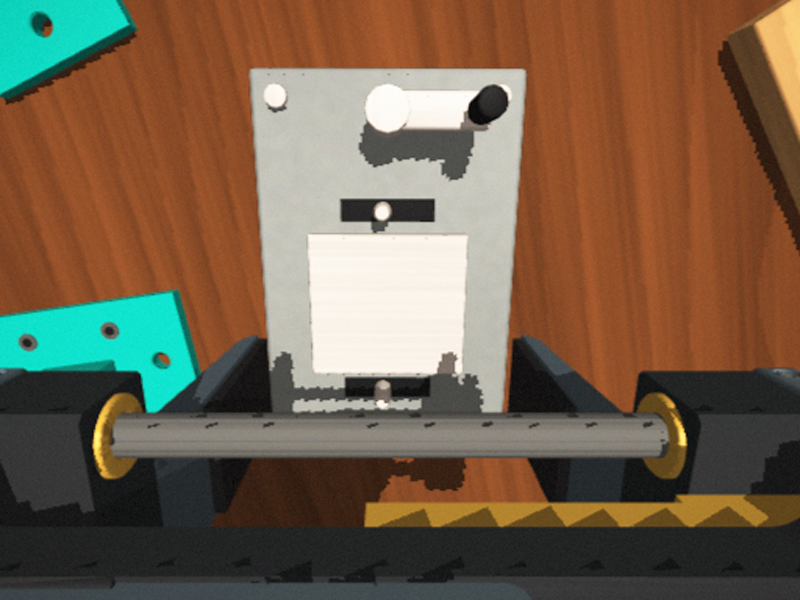

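View pics/wtem.png

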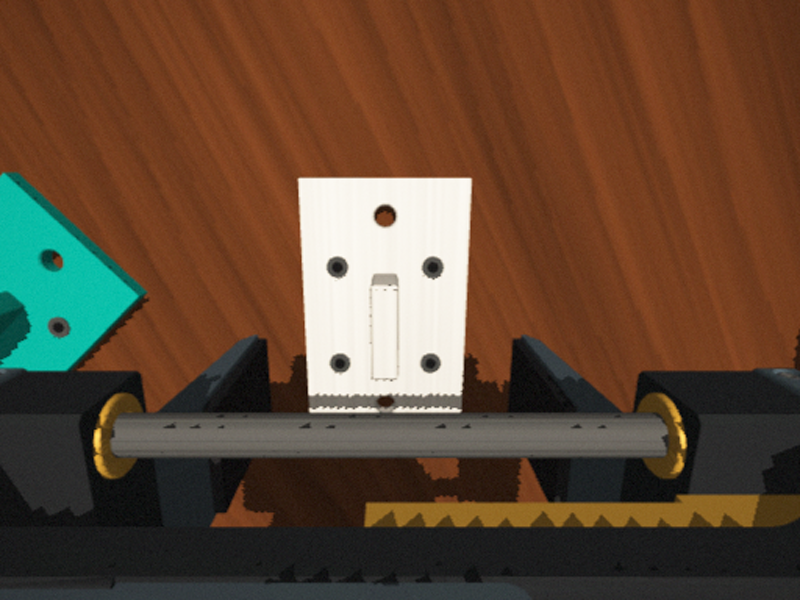

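The wrist views show both pins at about (382,211) and (383,390). The keeper knob is at (489,103) and its pivot at (388,107). The template's holes are at (385,215) and (386,401), with the handle between them. I'll zoom in to refine these.

```bash
python3 - <<'E'
from h import *
a=[]
for n,bs in [("wfix",[(225,120,265,150),(225,238,265,268)]),("wtem",[(225,120,265,150),(225,238,265,268)])]:
    c=pickle.load(open(n+".pkl","rb"))[0]; im=c["image"][:,:,::-1]
    a.append(np.hstack([cv2.resize(np.ascontiguousarray(im[y0:y1,x0:x1]),None,fx=10,fy=10,interpolation=cv2.INTER_NEAREST) for x0,y0,x1,y1 in bs]))
cv2.imwrite("pics/zoom.png",np.vstack(a))
E
```

```text
(no output)
```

View pics/zoom.png

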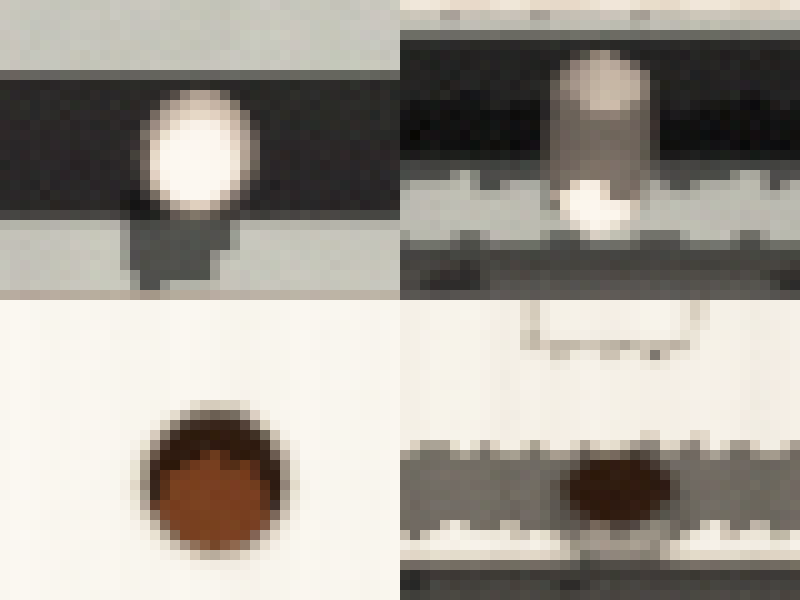

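```bash
python3 - <<'E'
from h import *
def toolrel(n,uvs,z):
    c,p,r=pickle.load(open(n+".pkl","rb")); X=cast(c,uvs,z); T=Ro.from_rotvec(r).as_matrix()
    return X,(X-p)@T
for n,uvs,z in [("wfix",[(244.6,135.3),(244.6,258.3)],.052),("wtem",[(246.2,137.5),(246.4,258)],.010)]:
    X,L=toolrel(n,uvs,z); d=X[0]-X[1]
    print(n,X.round(4).tolist(),"tool",(L*1000).round(1).tolist(),"mid",X.mean(0).round(4),"len",np.linalg.norm(d),"ang",np.degrees(np.arctan2(d[1],d[0])))
# blank/base edges
c,p,r=pickle.load(open("wfix.pkl","rb"))
s=1/1.5625
B=cast(c,np.array([(308,234),(467,234),(463,374),(313,374)])*s-.2,.040);print("blank",B.round(4).tolist(),B.mean(0))
F=cast(c,np.array([(250,69),(525,69)])*s-.2,.030);print(F,np.linalg.norm(F[0]-F[1]),np.degrees(np.arctan2(*(F[1]-F[0])[[1,0]])))
K=cast(c,np.array([(493,97)])*s,.092);print("knob",K);print("pivot",cast(c,np.array([(388,107)])*s,.064))
c,p,r=pickle.load(open("wtem.pkl","rb"))
H=cast(c,np.array([(371,286),(398,286),(397,380),(372,380)])*s-.2,.042);print("handle",H.mean(0),H.round(4).tolist())
E
```

```text
wfix [[0.5156, -0.1543, 0.052], [0.4905, -0.2631, 0.052]] tool [[90.1, -4.1, -56.1], [90.2, -4.3, 55.6]] mid [ 0.5031 -0.2087  0.052 ] len 0.11163466314789894 ang 77.00807028216816
wtem [[0.5258, 0.2741, 0.01], [0.4773, 0.1759, 0.01]] tool [[90.1, -3.0, -54.1], [90.1, -2.8, 55.3]] mid [0.5016 0.225  0.01  ] len 0.10949481991192202 ang 63.71788075243502
blank [[0.4718, -0.1578, 0.04], [0.5587, -0.1776, 0.04], [0.5411, -0.2603, 0.04], [0.4523, -0.2402, 0.04]] [ 0.50597606 -0.20896224  0.04      ]
[[ 0.46288183 -0.06723865  0.03      ]
 [ 0.60586573 -0.09967045  0.03      ]] 0.14661588085565763 -12.779670973981734
knob [[ 0.57312298 -0.11561265  0.092     ]]
pivot [[ 0.52972145 -0.10623456  0.064     ]]
handle [0.50107107 0.22410839 0.042     ] [[0.5061, 0.249, 0.042], [0.5179, 0.2432, 0.042], [0.4959, 0.1993, 0.042], [0.4844, 0.2049, 0.042]]
```

```bash
python3 - <<'E'
from h import *
from bench import env
r=down(np.radians(-26.3)); p=(.5014,.2248)
env.move_to((*p,.08),r)
print(env.move_straight((*p,.014),vel=.08,contact_N=8),env.current_eef_pos(),env.current_force())
env.move_gripper(.0,force=35); print(env.current_opening(),env.current_force(),env.current_eef_pos())
f0=env.current_force()
c=env.read_camera("wrist"); pickle.dump((c,env.current_eef_pos(),env.current_tool_rot()),open("wg.pkl","wb")); save(c,"wg")
env.move_straight((*p,.13),vel=.12)
print(env.current_t(),env.current_opening(),env.current_force()-f0,env.current_wrist_torque())
c=env.read_camera("wrist"); pickle.dump((c,env.current_eef_pos(),env.current_tool_rot()),open("wl.pkl","wb")); save(c,"wl")
E
```

```text
False [0.50162932 0.22488746 0.01429619] [ 0.1367081  -0.32622133  0.23163619]
0.014064526164000555 [ 0.74425116 -0.22410774  0.40676779] [0.50145883 0.22480572 0.0140109 ]
7.1583 0.013836203658388389 [-1.06251954  0.23806881 -2.92663684] [-0.0383605  -0.08576214  0.00524465]
```

View pics/wl.png

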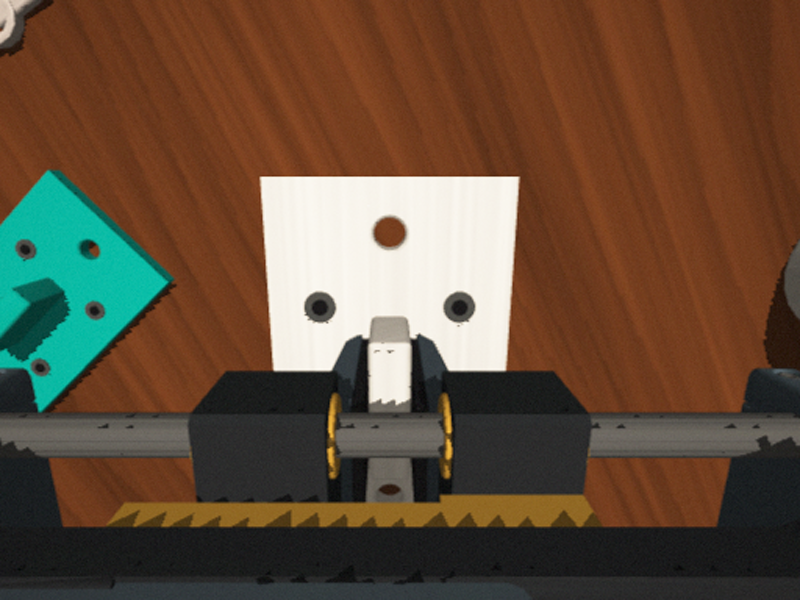

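The template is held level. Its +y hole is visible at (389,232). I'll calculate that hole's position in the tool frame.

```bash
python3 - <<'E'
from h import *
for n in("wg","wl"):
    c,p,r=pickle.load(open(n+".pkl","rb"))
    im=c["image"].astype(int); T=Ro.from_rotvec(r).as_matrix()
    m=((im[:,:,2]<130)).astype(np.uint8)
    k,l,s,ce=cv2.connectedComponentsWithStats(m)
    i=l[148,248]; print(n,s[i],ce[i],p)
    X=cast(c,ce[i],p[2]-.004)
    print("hole tool", ((X-p)@T*1000).round(2))
    # plate top edge corners
    for v in (125,150,180):
        row=np.where((im[v,:,2]>170))[0]; row=row[(row>150)&(row<350)]
        E=cast(c,[(row.min()-.5,v),(row.max()+.5,v)],p[2]-.004); print(v,row.min(),row.max(),((E-p)@T*1000).round(1)[:,1:].tolist())
E
```

```text
wg [239 138  21  21 331] [248.90936556 148.22054381] [0.50144885 0.22481122 0.01400593]
hole tool [[  4.    -0.56 -55.06]]
125 167 330 [[-45.9, -67.7], [44.2, -67.8]]
150 169 329 [[-45.7, -54.0], [44.6, -54.1]]
180 171 326 [[-45.7, -36.8], [44.1, -37.0]]
wl [239 139  21  20 329] [248.93009119 148.38905775] [0.50088749 0.22459292 0.12916267]
hole tool [[  3.94  -0.52 -55.  ]]
125 167 330 [[-45.8, -67.7], [44.2, -67.9]]
150 169 329 [[-45.7, -54.0], [44.7, -54.2]]
180 171 327 [[-45.7, -36.8], [44.7, -37.0]]
```

```bash
python3 - <<'E'
from h import *
from bench import env
r=down(np.radians(-12.9)); p=(.5037,-.2089)
env.move_to((*p,.16),r)
env.move_straight((*p,.075),vel=.06); env.wait(.2)
f0=env.current_force(); t0=env.current_wrist_torque(); print(env.current_t(),env.current_opening(),env.current_eef_pos(),f0)
c=env.read_camera("wrist"); pickle.dump((c,env.current_eef_pos(),env.current_tool_rot()),open("wp.pkl","wb")); save(c,"wp")
h=env.move_straight((*p,.0545),vel=.015,contact_N=4)
T=Ro.from_rotvec(env.current_tool_rot()).as_matrix()
print(h,env.current_t(),env.current_eef_pos(),"F tool",(T.T@(env.current_force()-f0)).round(2),"M tool",(T.T@(env.current_wrist_torque()-t0)).round(3))
c=env.read_camera("wrist"); save(c,"wp2")
E
```

```text
10.575 0.01384120254903498 [ 0.50380775 -0.20895328  0.07521455] [ 0.74998445 -0.55653505 -3.80958424]
False 12.1417 [ 0.50370262 -0.20890208  0.05455511] F tool [-0.95 -1.11 -1.21] M tool [-0.045  0.123  0.019]
```

View pics/wp.png

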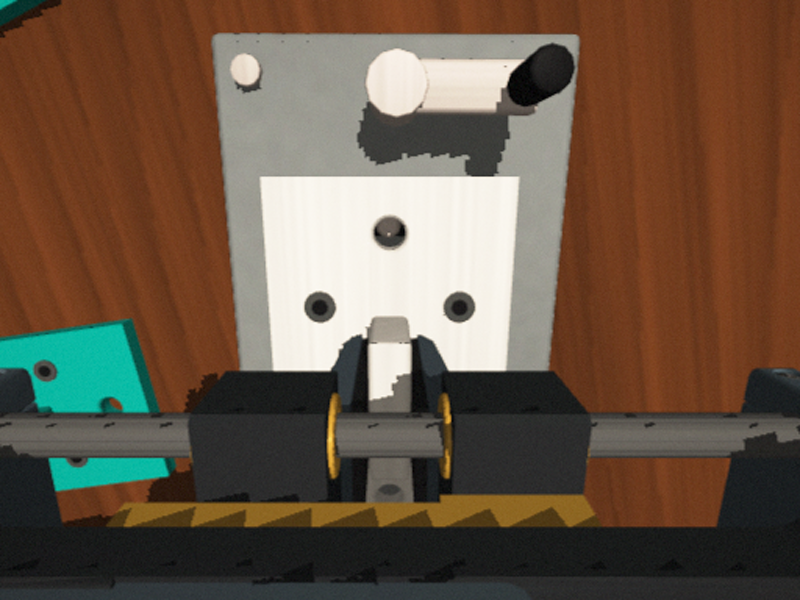

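View pics/wp2.png

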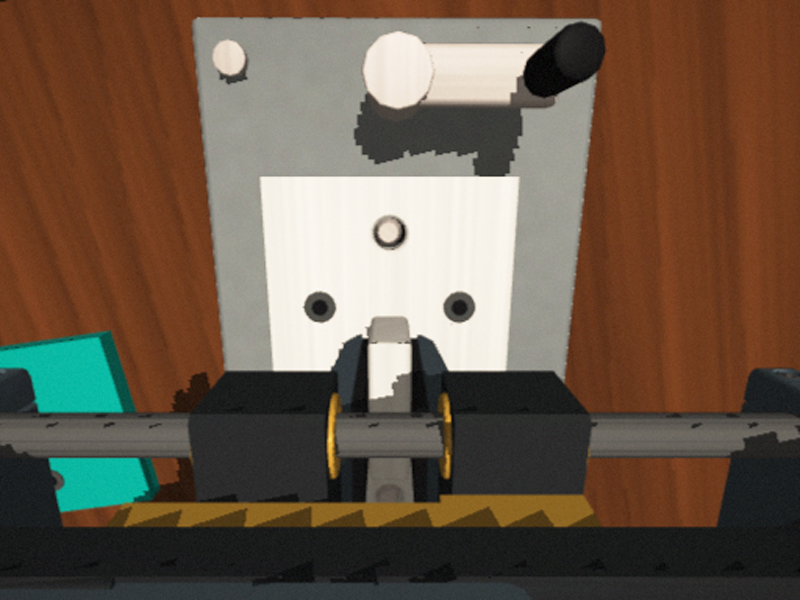

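The template slid onto both pins with under 2 N of force. The pin top now shows in the middle of the hole at (389,232). Next I'll lower it to touch the blank, release it and retreat.

```bash
python3 - <<'E'
from h import *
from bench import env
r=down(np.radians(-12.9)); p=(.5037,-.2089)
f0=env.current_force()
h=env.move_straight((*p,.0515),vel=.01,contact_N=5)
print(h,env.current_t(),env.current_eef_pos(),env.current_force()-f0)
env.move_gripper(.05); print(env.current_opening(),env.current_force())
env.move_straight((*p,.18),vel=.15)
c=env.read_camera("wrist"); pickle.dump((c,env.current_eef_pos(),env.current_tool_rot()),open("wr.pkl","wb")); save(c,"wr"); print(env.current_t(),env.current_force())
c=env.read_camera("top"); pickle.dump(c,open("top1.pkl","wb"))
c=env.read_camera("scene"); pickle.dump(c,open("scene1.pkl","wb")); save(c,"scene1",5,(150,160,260,230))
E
```

```text
True 12.4083 [ 0.50376954 -0.20891362  0.05399084] [-0.75199322 -0.48484341  9.47928849]
0.049817743027289245 [-0.18509898 -1.02217088 -0.51139027]
14.1583 [ 0.50804378 -0.5846234   0.03757065]
```

View pics/wr.png

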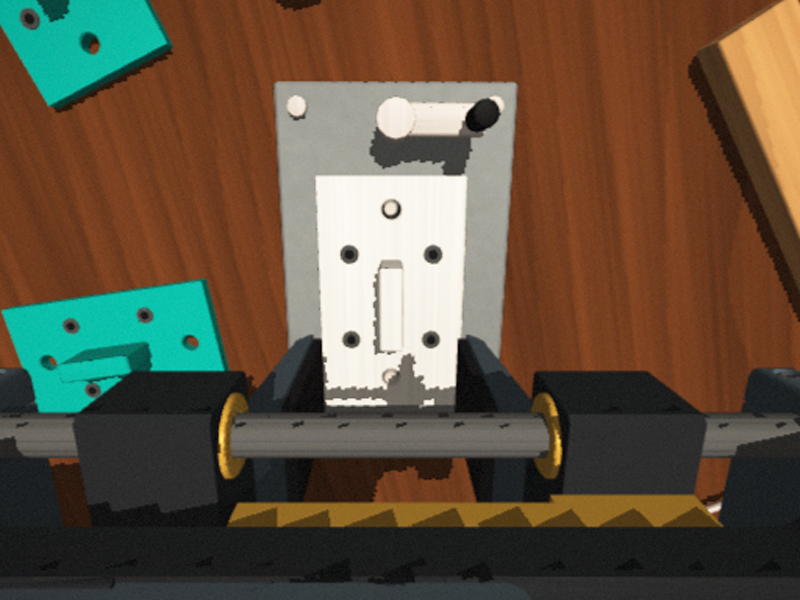

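View pics/scene1.png

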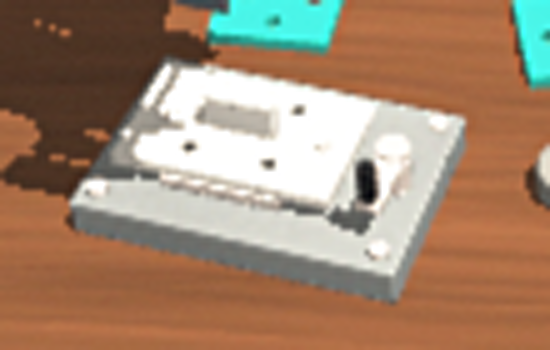

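The seated view shows a pin in each hole, at (391,208) and (391,377). Contact with the blank came at TCP z = 0.054, which is the seated height. Next I'll swing the keeper with the fingers loosely straddling the knob and turning along with it.

```bash
cat >> h.py <<'E'
YF=np.radians(-12.9); XF=np.array([np.cos(YF),np.sin(YF)]); YV=np.array([-XF[1],XF[0]])
O=np.array([.5066,-.2092]); PV=O+.105*YV
def knob(th): return PV+.045*(np.cos(th)*XF-np.sin(th)*YV)
def katt(th): return down(YF+np.pi/2-th)
E
python3 - <<'E'
from h import *
from bench import env
c,p,r=pickle.load(open("wr.pkl","rb"))
print("knob est",cast(c,np.array([(486,111)])/1.5625,.092),"model th0",knob(0),"pivot",PV,cast(c,np.array([(395,117)])/1.5625,.064))
k=knob(0.0)
env.move_gripper(.045,force=8)
env.move_to((*k,.15),katt(0.))
c=env.read_camera("wrist"); pickle.dump((c,env.current_eef_pos(),env.current_tool_rot()),open("wk.pkl","wb")); save(c,"wk"); print(env.current_t(),env.current_eef_pos())
E
```

```text
knob est [[ 0.57281749 -0.116483    0.092     ]] model th0 [ 0.57390552 -0.11689633] pivot [ 0.53004126 -0.10685007] [[ 0.52906082 -0.10630062  0.064     ]]
15.8583 [ 0.57382512 -0.11717798  0.15011084]
```

View pics/wk.png

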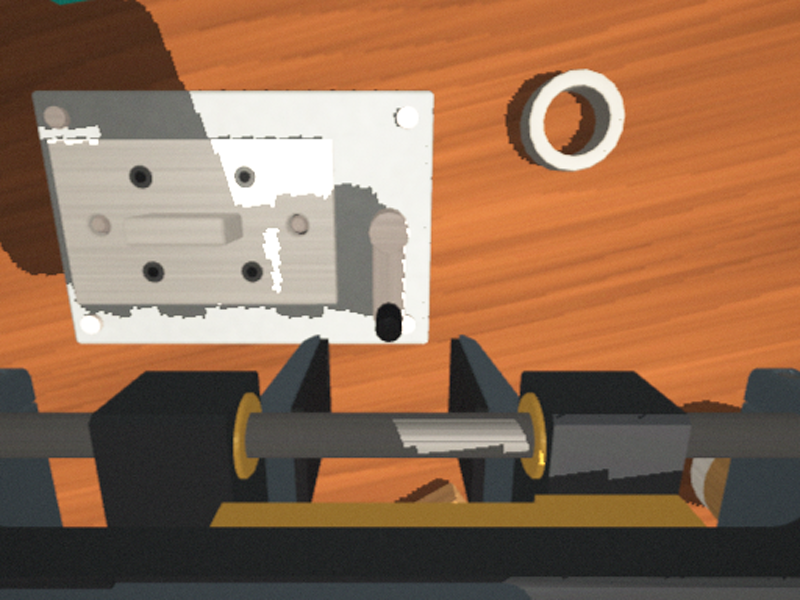

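The knob at (389,322) sits centred between the open fingers.

```bash
python3 - <<'E'
from h import *
from bench import env
k=knob(0.0)
print(env.move_straight((*k,.069),vel=.08,contact_N=6),env.current_eef_pos())
env.move_gripper(.0165); print(env.current_opening(),env.current_t())
f0=env.current_force(); mx=0
for th in np.r_[np.arange(.15,1.51,.15),1.56]:
    h=env.move_straight((*knob(th),.069),vel=.05,attitude=katt(th),contact_N=12)
    f=env.current_force()-f0; print(round(th,2),h,f.round(1),round(env.current_t(),2))
    if h: break
c=env.read_camera("wrist"); pickle.dump((c,env.current_eef_pos(),env.current_tool_rot()),open("wk2.pkl","wb")); save(c,"wk2")
E
```

```text
False [ 0.5742924  -0.11699282  0.06949572]
0.016450438400591794 17.6417
0.15 False [ 0.4 -0.5  0.3] 17.94
0.3 False [ 0.2 -0.4  0.2] 18.24
0.45 False [-0.  -0.5  0.2] 18.54
0.6 False [-0.3  1.3 -0.3] 18.84
0.75 False [1.1 0.1 0.6] 19.14
0.9 False [ 0.7 -0.4  0.4] 19.44
1.05 False [ 0.4 -0.4  0.5] 19.74
1.2 False [ 0.8 -0.4  0. ] 20.04
1.35 False [ 0.1 -0.4 -0.1] 20.34
1.5 False [ 0.  -0.4  0.4] 20.64
1.56 False [ 0.1 -0.3  1.3] 20.89
```

View pics/wk2.png

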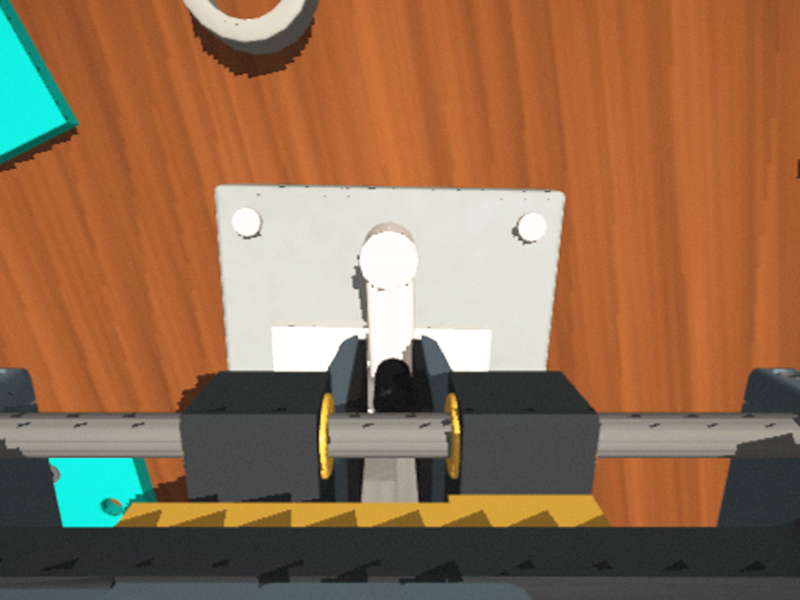

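The keeper arm now lies over the template's end, with the pivot at (389,260) and the knob at (394,385). I'll push gently on to the stop, then open and retreat.

```bash
python3 - <<'E'
from h import *
from bench import env
th=1.68
h=env.move_straight((*knob(th),.069),vel=.02,attitude=katt(1.57),contact_N=5)
print(h,env.current_eef_pos(),knob(1.62),env.current_force(),env.current_opening())
p=env.current_eef_pos()
env.move_gripper(.04)
env.move_straight((p[0],p[1],.15),vel=.12)
q=O-.02*YV
env.move_to((*q,.24),katt(1.57))
c=env.read_camera("wrist"); pickle.dump((c,env.current_eef_pos(),env.current_tool_rot()),open("wf.pkl","wb")); save(c,"wf"); print(env.current_t())
c=env.read_camera("scene");pickle.dump(c,open("scene2.pkl","wb")); save(c,"scene2")
E
```

```text
True [ 0.51609493 -0.14973932  0.06916803] [ 0.51784975 -0.15016713] [ 1.14459512 -1.24469527  0.27358966] 0.01638088640899542
23.2333
```

View pics/wf.png

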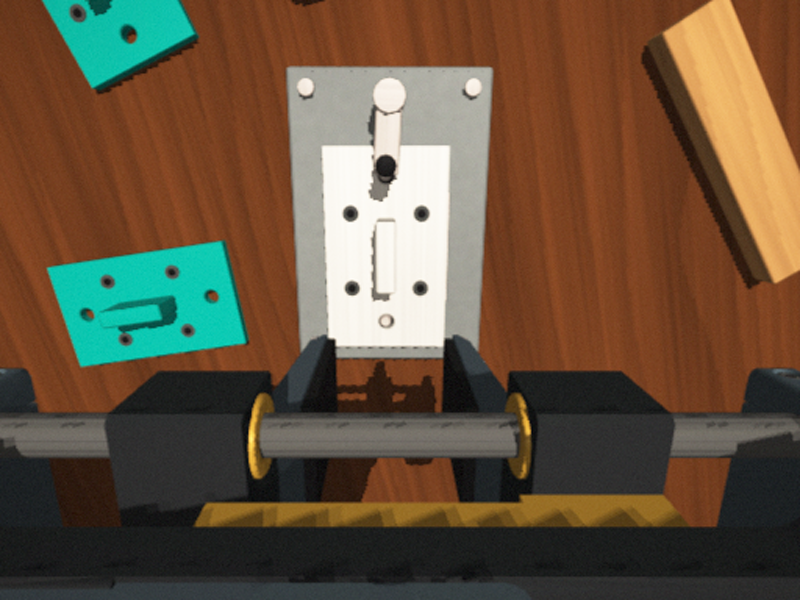

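View pics/scene2.png

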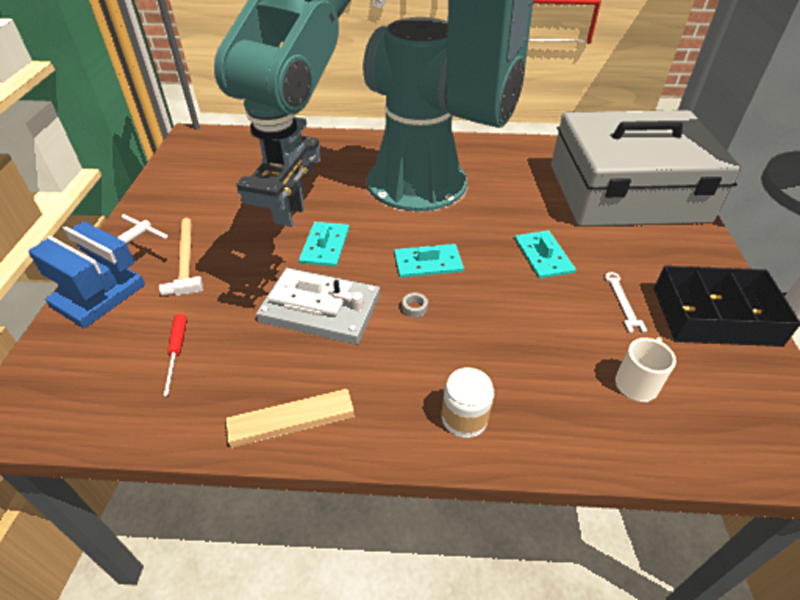

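The keeper has reached its stop: knob at (386,166), directly below the pivot at (389,96). The template is on its pins, and the other things haven't moved. I'm handing in.

```bash
python3 - <<'E'
from bench import env
env.wait(.3); env.job_done(); print(env.current_t(),env.current_force())
E
```

```text
the job is handed in; nothing more can be done
the job is handed in; nothing more can be done
```

The template is on the fixture with both holes over the dowel pins, and the keeper is swung round to its stop. I handed the job in at about 23.5 s of the 72 s allowed.

- **Picking up:** I gripped the bare aluminium template by its handle. The wrist camera had located both the holes and the pins; the pins stand about 3 mm to the −x side of the blank's centre.
- **Fitting:** It slid onto both pins at the first try with a force change of under 2 N. Lowering stopped when it touched the blank, at about 9.5 N. The TCP was then at 0.0540 m, exactly the height expected for a seated template. A picture after release showed a pin in each hole.
- **Keeper:** The fingers straddled the knob loosely and turned with it, with forces under about 1.5 N. A gentle push then ended on contact at the stop, about 1.62 rad. That angle comes from the tool position and the fixture measurements, since the joint itself can't be read.
- **Last checks:** The final pictures show the template in place, the keeper over its +y end and the gripper clear of everything. By eye, the other things on the bench are where they were. No check failed. The camera measurements of hole and pin positions differed from each other by about 1 mm, and the pins' taper took that up.

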